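# Lock a hammer-foot post into a slotted optics rail

### The job

Fit the hammer-foot post (flat wing grip, oblong foot) into the slotted rail, midway along the free bay between the two fixed mounts. Lift off the slot cover that lies over that bay and lay it flat on the bench without tipping it over; take the post from its sloping cradle, stand it upright in the square well and let it go, take it again from above by its wing grip, lower its foot lengthways through the slot until the collar rests on the rail, turn it a quarter turn either way so that the foot lies square across the slot under the lips, and let go. Leave the round-knobbed post, the bottle and the lens tray where they are and do not knock the mounts.

Things in the scene. Friction and masses are not known exactly. Their poses are not given: they have to be found in the camera images.
- post: Hammer-foot post, steel, 0.3 kg. Origin on its axis at the collar's underside; z to the grip, y the wide way of grip and foot. In mm: collar 64 dia, z 0 to 8; shank 22 dia, z 8 to 72; flat wing grip 14 (x) by 50 (y), z 72 to 100; neck 14 dia, z -14 to 0; foot 15 (x) by 44 (y), z -24 to -14. Starts in cradle, axis sloping 45 degrees, grip end up, y level.
- cradle: Fixed grey cradle of that post; origin at bench level, base 66 mm wide, x -38 to 86, 6 thick. The post's origin is 50 mm above it, axis leaning 45 degrees to the cradle's +x. Notched rests 36 mm wide carry the shank at 10 to 16 and 62 to 70 mm along it, a bar 16 wide joins them below, a stop is under the foot. Fingers from above fit at 40 mm along, closing along y; it lifts straight up.
- well: Fixed square black block 90 by 90 by 40 mm high with a plain round hole 53 mm dia right through to the bench, small chamfer at the mouth. Origin at its underside centre. The foot and neck drop in at any yaw and the collar rests on the top face, 40 mm above the bench.
- rail: Fixed dark slotted rail 360 mm long (along its y) by 72 mm wide by 44 mm high, origin at its underside centre. Slot open at the top along the whole length, 21 mm wide, lips 8 mm thick; the channel beneath is 58 mm wide and 30 mm deep below the lips.
- mounts: The two fixed optics mounts on the rail. Origin on the rail's top face (44 mm up), on the slot's centre line, midway between them: the bay's middle. y along the slot, x across, z up. Inner faces at y = +66 and -66 mm; the mount at +y has a lens ring up to 115 mm above the rail top, that at -y is a platform 54 mm above it. Each is up to 66 mm wide (x).
- cover: Loose aluminium slot cover, 0.12 kg, lying on the rail in the middle of the bay: plate 44 (x) by 100 (y) by 6 mm with an upright rib 12 (x) by 70 (y) mm along its middle, rib top 40 mm above the underside. Origin at the underside centre, z up. It may be laid anywhere flat on the bench.
- spare: The other post, to be left alone, same steel, collar and shank, but with a round knob 32 mm dia as grip and a round foot 24 mm dia. Origin and z axis as on the hammer-foot post; lies in an identical cradle.
- spare_cradle: Fixed cradle of the other post, identical to cradle, same origin and axes.
- bottle: Loose amber bottle, 60 mm dia, about 130 mm high, origin at the underside centre. Leave alone.
- lens_tray: Loose white divided tray 80 by 100 by 35 mm high, origin at the underside centre. Leave alone.
- beam_post: Fixed upright steel post in the way, nearer the robot than the work: 26 mm dia, 150 mm high, on a disc foot 56 mm dia. Origin at the underside centre.
- pedestal: Fixed stubby steel pedestal, 40 mm dia, 45 mm high, on a disc foot 56 mm dia. Origin at the underside centre.
Not all that is in view belongs to the job. Leave any blue look-alike of the post alone. There is more than one size of the cover; the job needs the smallest.

How it is judged:
On the way, in this order (a step that is already met when the one before it is completed fails the run):
1. the hammer-foot post stands upright in the well, released (horizontal distance between post and well below 0.012 m and z of post in the frame of well between 0.034 and 0.045 m and angle between post's own z axis and vertical below 0.08 rad and contact force between the fingers and post below 0.3 N), for 0.2 s.
2. its foot is through the slot lengthways in the bay, collar on the rail (z of post in the frame of mounts between -0.004 and 0.004 m and y of post in the frame of mounts between -0.02 and 0.02 m and x of post in the frame of mounts between -0.012 and 0.012 m and angle between post's own z axis and vertical below 0.08 rad and angle between the y axis of post and the y axis of mounts, either way round below 0.3 rad), for 0.1 s.
At the end, for the whole second after the job is handed in: The post stands upright (within 0.08 rad) in the bay's slot, within 20 mm of the bay's middle along the slot, collar on the rail top (within 4 mm), its foot within 0.25 rad of square across the slot, released and at rest; the cover lies flat on the bench itself (z of post in the frame of mounts between -0.004 and 0.004 m and y of post in the frame of mounts between -0.02 and 0.02 m and x of post in the frame of mounts between -0.012 and 0.012 m and angle between post's own z axis and vertical below 0.08 rad and angle between the y axis of post and the x axis of mounts, either way round below 0.25 rad and contact force between the fingers and post below 0.3 N and linear speed of each of post, cover below 0.02 m/s and height (world z) of cover below 0.006 m and angle between cover's own z axis and vertical below 0.06 rad); the robot touches nothing.
It fails at once if the round-knobbed post is moved more than 20 mm (distance of spare from where it was at the start of the episode above 0.02 m).
It fails at once if the bottle is moved more than 30 mm (distance of bottle from where it was at the start of the episode above 0.03 m).
It fails at once if the lens tray is moved more than 30 mm (distance of lens_tray from where it was at the start of the episode above 0.03 m).
It fails at once if the mounts are knocked (over 15 N) (contact force between anything else and mounts above 15 N).
It fails at once if the cover is tipped over (beyond 0.5 rad) (angle between cover's own z axis and vertical above 0.5 rad).
It also fails if it takes over 67 s, if anything falls off the work surface, if the arm or the gripper's body presses on something with over 40 N, if the wrist force passes 120 N, or if a joint passes its speed limit or range.

### The arm

A 7-joint arm with a two-finger parallel gripper is mounted at the origin on the work surface. World frame = base frame: x ahead of the robot, y to its left, z up, the work surface at z = 0. Lengths are in m, angles in rad, forces in N, time in s.
With the tool pointing down it reaches from about 0.425 to 0.95 m from the base axis. Payload 4.7 kg.
Tool frame: the origin (TCP) lies between the finger pads; the fingertips stand 25 mm ahead of it and the grasp point (between the pads) lies 6 mm ahead of it; z points along the fingers, y is the line along which they close (so a half turn about z gives the same grasp; the last joint's range is limited). The gripper opens to 85 mm and grips with 20 to 120 N. Pads are 22 mm wide; open, the fingers measure 114 mm over their backs; the gripper's body (76 mm by 85 mm) begins 54 mm behind the grasp point. The pads swing forward as they close: fully open they stand 13 mm farther back than shut.
Start: joints at [-1.197, 0.469, -0.049, 1.532, 0.024, 1.141, -0.082], TCP at [0.265, 0.621, 0.256] pointing down, gripper open.
Joint ranges: [-2.59, 2.59], [-0.33, 1.99], [-1.39, 1.29], [0.1, 2.45], [-1.04, 4.18], [0.21, 1.99], [-2.66, 2.66]. Speed limits (rad/s): [2.57, 2.57, 3.14, 3.14, 3.14, 3.14, 3.14].

### API

Orientations are given as a 3x3 rotation matrix whose columns are the frame's x, y, z axes.
In Python, from rig import * gives the robot as it stands. Calls block until the motion is done:
- movep(position, orientation): joint-space move of the TCP to a pose.
- move_l(position, attitude=None, feed=0.15, until_force=None): straight line of the TCP; attitude=None keeps the orientation; feed is the mean speed in m/s. With until_force (N) it stops when the force on the tool has changed by that much, and returns True; else False.
- move_joints(angles): joint-space move.
- command_gripper(opening, newtons=None): finger opening in m; newtons is the grip in N (None keeps the last); returns when the fingers have stopped.
- sleep(seconds).
- inverse_kinematics(position, orientation): joint angles nearest the present ones, or None.
- sense(): the state.
- camera(name): name is "scene" or "top" or "wrist"; returns (picture, depth): 384x512x3 uint8, red, green, blue; 384x512 float32, m along the optical axis (not along the pixel's ray), 0 where there is no reading.
- camera_params(name): a dict with "K" (3x3 intrinsics, pixels), "position" and "rotation" of the camera in the world; the wrist camera has in their place "tool_from_camera" (4x4, takes a point from camera to tool coordinates, whose origin is the TCP and whose axes are the flange's). Camera axes: x right, y down, z forward; pixel columns grow to the right and rows downward; lengths in m; the calibration is good to about 2 mm. A picture is of the moment at which its call begins: read the wrist's pose just before it. camera_params takes no time and is no camera call.
A pose or a line that the arm cannot do raises Unreachable and nothing moves.
- finish_job(): hands the job in; it is judged then, once.
The state is a dict: "time_s": time; "joint_pos": joint angles; "qd": joint speeds; "joint_efforts": joint torques, N m; "position": TCP position; "tcp_rot": TCP orientation; "wrist_force": force on the tool from outside, world axes, zero at the start; "ft_torque": the same for the moment, N m; "finger_gap": finger opening in m; "gripper_force": force on a finger pad.
Only numpy, scipy, OpenCV 4.12 (cv2) and the standard library are available. Lean on these libraries where they do the work, as an engineer would, in place of code of your own. Each camera call takes 0.05 s, during which the arm holds its last target. There are 200 camera calls.

## Working session

There is one attempt and no reset: what is moved stays moved. The work goes in short steps, each a Python script; the robot and the scene stay as the last script left them, time stands still between calls to the robot, and variables do not carry over. Pictures are saved under pics/ and viewed, at most 10 in all, crops included, and the job is handed in when it is done.

```bash
mkdir -p pics; ls; python3 - <<'E'
from rig import *
import cv2,numpy as np
s=sense();print(s['time_s'],s['position'])
for n in ['scene','top']:
    p,d=camera(n);cv2.imwrite(f'pics/{n}0.png',cv2.resize(p[:,:,::-1],(800,600),interpolation=cv2.INTER_CUBIC));np.savez(f'{n}0.npz',p=p,d=d,**camera_params(n))
    print(camera_params(n))
E
```

```text
pics
0.0 [0.26437272 0.62048356 0.25525813]
{'K': array([[440.10040909,   0.        , 259.06629928],
       [  0.        , 440.10040909, 196.0703894 ],
       [  0.        ,   0.        ,   1.        ]]), 'position': array([ 1.51223673, -0.40443688,  1.21423842]), 'rotation': array([[ 0.39554386,  0.66502446, -0.63347259],
       [ 0.91834506, -0.2760911 ,  0.28357725],
       [ 0.01368966, -0.69391366, -0.71992807]])}
{'K': array([[386.09810675,   0.        , 262.59653545],
       [  0.        , 386.09810675, 193.69108039],
       [  0.        ,   0.        ,   1.        ]]), 'position': array([0.35318175, 0.04007455, 1.14265318]), 'rotation': array([[-0.0190753 , -0.99033601,  0.13737076],
       [-0.99965987,  0.01644751, -0.02023907],
       [ 0.01778408, -0.1377101 , -0.99031291]])}
```

View pics/scene0.png

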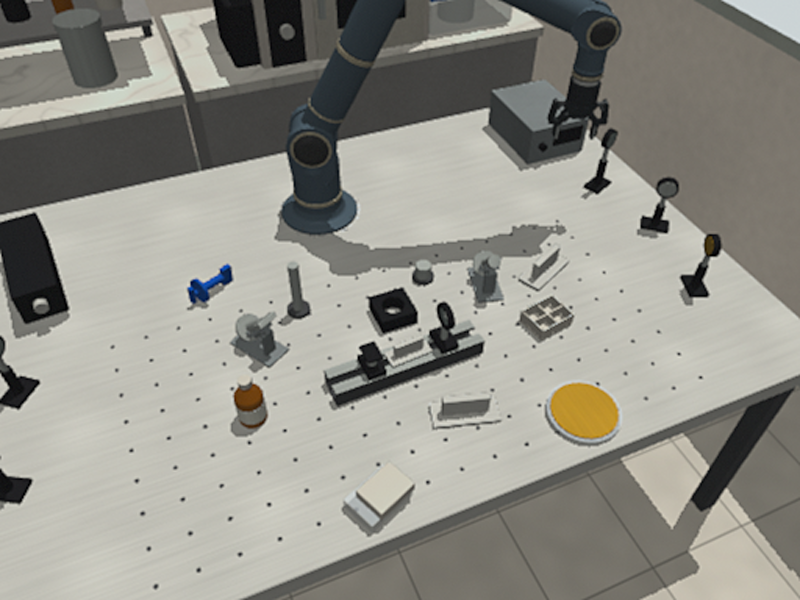

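View pics/top0.png

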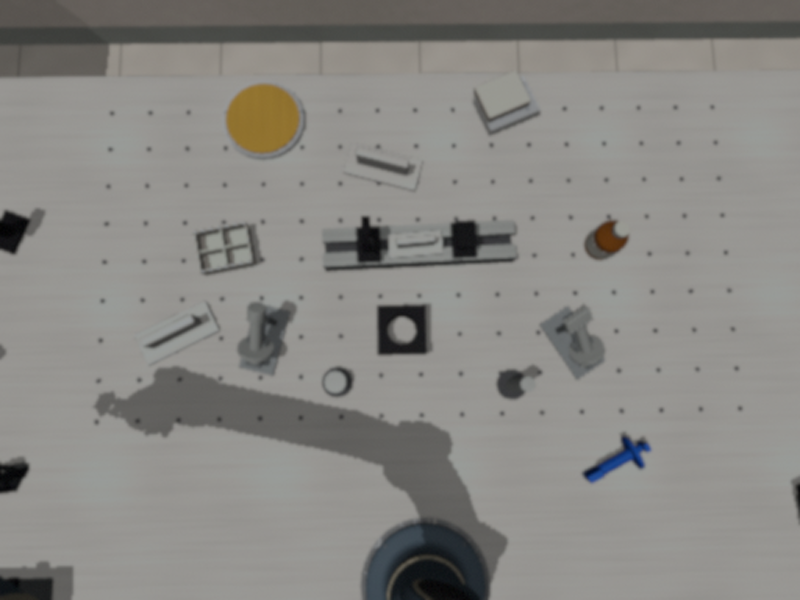

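The top view shows the rail at (420,245) with the cover at (415,243), the ring mount at (368,240) and the platform at (463,238). The well is at (402,330), the pedestal at (337,381) and the beam post at (512,383). The bottle is at (610,238), the tray at (227,248) and the blue look-alike at (617,458).

There are two post candidates, at (262,335) and (577,338), and three covers, at (415,243), (383,168) and (178,332). The cover in the bay is the smallest and is the one lying over the bay. I'll confirm which post is which in an enlarged crop.

```bash
cat > h.py <<'E'
import numpy as np,cv2
def load(n): 
    z=np.load(n+'.npz'); return z
def cloud(z):
    p,d,K=z['p'],z['d'],z['K'];v,u=np.mgrid[:d.shape[0],:d.shape[1]]
    c=np.stack([(u-K[0,2])/K[0,0]*d,(v-K[1,2])/K[1,1]*d,d],-1)
    return c@z['rotation'].T+z['position']
def proj(z,P):
    c=(np.asarray(P)-z['position'])@z['rotation'];q=c@z['K'].T;return q[...,:2]/q[...,2:]
E
python3 - <<'E'
from h import *
t=load('top0');s=load('scene0')
def crop(z,x0,y0,x1,y1):  # in 800x600 px
    k=512/800;p=z['p'][int(y0*k):int(y1*k),int(x0*k):int(x1*k),::-1]
    return cv2.resize(p,(400,300),interpolation=cv2.INTER_CUBIC)
a=np.vstack([np.hstack([crop(t,200,285,320,375),crop(t,515,290,635,380)]),np.hstack([crop(s,440,230,540,305),crop(s,215,300,315,375)])])
cv2.imwrite('pics/posts.png',a)
C=cloud(t)
v,u=np.mgrid[:384,:512]
def reg(name,x0,y0,x1,y1,zl,zh):
    k=512/800;m=(u>x0*k)&(u<x1*k)&(v>y0*k)&(v<y1*k)&(C[...,2]>zl)&(C[...,2]<zh)&(t['d']>0)
    P=C[m]; r=cv2.minAreaRect((P[:,:2]*1000).astype(np.float32)); print(name,m.sum(),np.median(P,0).round(4),np.round(r[0],1),np.round(r[1],1),round(r[2],1))
reg('well',365,295,440,365,.033,.047)
reg('rail',310,210,530,280,.038,.05)
reg('covertop',385,225,450,262,.078,.1)
reg('coverplate',385,225,450,262,.046,.06)
reg('ring',350,210,385,270,.06,.2)
reg('plat',445,210,482,270,.06,.2)
reg('beam',495,360,545,400,.1,.2)
reg('ped',315,360,360,400,.035,.06)
reg('bottle',585,215,635,260,.03,.2)
reg('tray',190,220,262,275,.015,.05)
for n,b in [('L',(235,290,300,375)),('R',(535,295,610,380))]:
    reg(n+'base',*b,.003,.012);reg(n+'all',*b,.03,.2);reg(n+'hi',*b,.1,.2)
reg('bench',385,130,400,145,-.1,.1)
E
```

```text
well 732 [0.4596 0.0369 0.0412] [458.2  35.8] [89.3 89.2] 89.4
rail 1499 [ 0.6107 -0.0026  0.0458] [ 6.185e+02 -1.000e-01] [ 73.5 361.7] 1.8
covertop 113 [0.6148 0.0068 0.0854] [615.5   6.9] [12.5 68.2] 4.4
coverplate 533 [0.6088 0.0084 0.0502] [615.4   2.6] [116.6  66. ] 89.2
ring 321 [0.6084 0.0922 0.0642] [615.4  94.3] [65.7 44. ] 2.3
plat 326 [ 0.6155 -0.0793  0.0981] [621.1 -80.6] [65.  42.1] 4.5
beam 110 [ 0.355  -0.1652  0.1499] [ 354.3 -167.7] [24.  23.6] 46.4
ped 160 [0.365  0.1569 0.046 ] [365.  156.8] [37.9 38.3] 26.0
bottle 494 [ 0.6102 -0.3382  0.0906] [ 616.2 -345.2] [59.7 50.7] 28.4
tray 503 [0.6193 0.3679 0.0312] [619.5 366.3] [ 81.1 100.6] 10.4
Lbase 690 [0.4578 0.275  0.0057] [460.2 288.2] [158.5 118.9] 0.1
Lall 623 [0.4404 0.288  0.0746] [447.7 297.7] [ 61.9 109.9] 89.3
Lhi 183 [0.4791 0.2829 0.1201] [479.9 283.3] [30.6 45.1] 85.5
Rbase 758 [ 0.4423 -0.2715  0.0055] [ 440.2 -291.2] [142.2 163.4] 87.6
Rall 644 [ 0.4273 -0.282   0.0751] [ 429.4 -288. ] [105.   65.2] 32.3
Rhi 222 [ 0.46   -0.2691  0.1186] [ 456.8 -271. ] [40.5 49.7] 31.7
bench 81 [0.8425 0.0464 0.001 ] [842.8  46.4] [24.9 29. ] 89.1
```

View pics/posts.png

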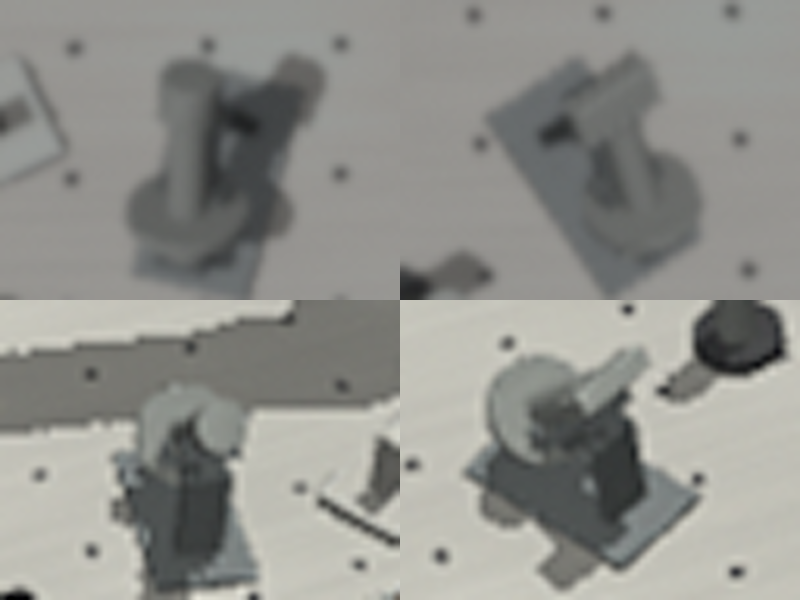

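The right-hand post at (577,338) has the flat bar grip, so it is the hammer-foot post. The left one at (262,335) has a round knob and is the spare. Next I fit the poses from both cameras and check reachability.

```bash
cat > fit.py <<'E'
from h import *
from scipy.optimize import least_squares
def cyl(p,r,z0,z1):
    q=np.stack([np.hypot(p[:,0],p[:,1])-r,np.abs(p[:,2]-(z0+z1)/2)-(z1-z0)/2],1)
    return np.minimum(q.max(1),0)+np.linalg.norm(np.maximum(q,0),axis=1)
def box(p,lo,hi):
    lo,hi=np.array(lo),np.array(hi);q=np.abs(p-(lo+hi)/2)-(hi-lo)/2
    return np.minimum(q.max(1),0)+np.linalg.norm(np.maximum(q,0),axis=1)
def post(p): return np.min([cyl(p,.032,0,.008),cyl(p,.011,.008,.072),box(p,[-.007,-.025,.072],[.007,.025,.1]),cyl(p,.007,-.014,0),box(p,[-.0075,-.022,-.024],[.0075,.022,-.014])],0)
def rail(p): return np.min([box(p,[s*.03525-.00001-(.0247),-.18,0] if 0 else [min(s*.0105,s*.036),-.18,.036],[max(s*.0105,s*.036),.18,.044]) for s in(-1,1)],0)
def cover(p): return np.minimum(box(p,[-.022,-.05,0],[.022,.05,.006]),box(p,[-.006,-.035,.006],[.006,.035,.04]))
def Rz(a): return np.array([[np.cos(a),-np.sin(a),0],[np.sin(a),np.cos(a),0],[0,0,1]])
def pts(z,c,r,zl,zh):
    C=cloud(z);m=(np.hypot(C[...,0]-c[0],C[...,1]-c[1])<r)&(C[...,2]>zl)&(C[...,2]<zh)&(z['d']>0);return C[m]
def fit(P,sdf,x0,z,R0=np.eye(3),tol=.02):
    f=lambda q:np.clip(sdf((P-[q[0],q[1],z+q[3]])@Rz(q[2])@R0),-tol,tol)
    r=least_squares(f,list(x0)+[0],loss='soft_l1',f_scale=.002,x_scale=[.01,.01,.1,.01]);return r.x.round(4),round(float(np.median(np.abs(f(r.x)))),5),len(P)
R45=cv2.Rodrigues(np.array([0,np.pi/4,0]))[0]
E
python3 - <<'E'
from fit import *
zs=[load('top0'),load('scene0')]
for n,z in zip('ts',zs):
    print(n,'post',*fit(pts(z,(.435,-.28),.08,.06,.2),post,(.42,-.29,.5),.05,R45))
    print(n,'cover',*fit(pts(z,(.615,.007),.04,.048,.1),cover,(.615,.007,.05),.044))
    a=pts(z,(.617,.0),.20,.035,.048);print(n,'rail',*fit(a,rail,(.617,0,.03),0))
    w=pts(z,(.459,.036),.07,.03,.05);print(n,'well',*fit(w,lambda p:np.maximum(box(p,[-.045,-.045,0],[.045,.045,.04]),.0265-np.hypot(p[:,0],p[:,1])),(.459,.036,0.03),0))
    m=pts(z,(.617,.005),.14,.052,.2)
    def mnt(p): return np.minimum(box(p,[-.033,.066,0],[.033,.11,.012]),box(p,[-.033,-.11,0],[.033,-.066,.054]))
    print(n,'mounts(approx)',*fit(m,mnt,(.617,.007,.03),.044))
from rig import *
Rd=np.array([[1,0,0],[0,-1,0],[0,0,-1.]])
for name,p in [('bay',(.615,.007,.3)),('cr',(.44,-.265,.1)),('well',(.459,.036,.2)),('put',(.735,-.16,.08))]:
    print(name,[round(np.degrees(a)) for a in np.radians(range(-180,180,30)) if inverse_kinematics(p,Rz(a)@Rd) is not None])
T=cv2.Rodrigues(np.array([0,-np.pi/4,0]))[0]
print('tilt',[a for a in range(-180,180,15) if inverse_kinematics((.459,.036,.12),Rz(np.radians(a))@T@Rd) is not None])
print(camera_params('wrist'))
E
```

```text
t post [ 0.4153 -0.2978  0.5663  0.0059] 0.00121 495
t cover [0.6161 0.0056 0.0862 0.002 ] 0.00103 405
t rail [ 6.19e-01 -6.00e-04  3.39e-02  1.60e-03] 0.00181 1986
t well [ 0.4585  0.0361 -0.0236  0.0015] 0.001 742
t mounts(approx) [0.622  0.0023 0.0666 0.0036] 0.00446 1057
s post [ 0.4163 -0.3009  0.5603 -0.0034] 0.00257 253
s cover [ 6.171e-01  7.400e-03  8.420e-02 -5.000e-04] 0.00107 224
s rail [6.201e-01 7.000e-04 3.290e-02 5.000e-04] 0.00222 1257
s well [ 0.4609  0.0354  0.0067 -0.0013] 0.00173 363
s mounts(approx) [ 0.6156  0.0099 -0.0208  0.0014] 0.00808 801
bay [-180, -150, -120, -90, -60, -30, 0, 30, 60, 90, 120, 150]
cr [-180, -150, -120, -90, -60, -30, 0, 30, 60, 90, 120, 150]
well [-180, -150, -120, -90, -60, -30, 0, 30, 60, 90, 120, 150]
put [-180, -150, -120, -90, -60, -30, 0, 30, 60, 90, 120, 150]
tilt [-180, -165, -150, -135, -120, -105, -90, -75, -60, -45, 60, 75, 90, 105, 120, 135, 150, 165]
{'K': array([[291.49946468,   0.        , 249.68886618],
       [  0.        , 291.49946468, 189.75166465],
       [  0.        ,   0.        ,   1.        ]]), 'tool_from_camera': array([[ 7.65798721e-04, -9.56467319e-01, -2.91838450e-01,
         7.39251053e-02],
       [ 9.99999590e-01,  8.73207701e-04, -2.37789852e-04,
         4.84256886e-04],
       [ 4.82273805e-04, -2.91838148e-01,  9.56467596e-01,
        -1.17359054e-01],
       [ 0.00000000e+00,  0.00000000e+00,  0.00000000e+00,
         1.00000000e+00]])}
```

```bash
cat >> fit.py <<'E'
Rd=np.diag([1.,-1,-1])
def down(a): return Rz(a)@Rd
def wrist(name):
    from rig import sense,camera,camera_params
    s=sense();p,d=camera('wrist');c=camera_params('wrist');T=c['tool_from_camera']
    R=np.array(s['tcp_rot']);np.savez(name+'.npz',p=p,d=d,K=c['K'],position=R@T[:3,3]+s['position'],rotation=R@T[:3,:3])
    cv2.imwrite('pics/'+name+'.png',cv2.resize(p[:,:,::-1],(800,600),interpolation=cv2.INTER_CUBIC));return load(name)
E
python3 - <<'E'
from fit import *
from rig import *
for a in (.085-np.pi/2,.085+np.pi/2):
    print(np.round(inverse_kinematics((.617,.0065,.24),down(a)),2))
movep((.617,-.01,.24),down(.085-np.pi/2))
s=sense();print(s['time_s'],np.round(s['joint_pos'],2),s['position'])
z=wrist('w_bay')
print('cover',*fit(pts(z,(.617,.007),.045,.048,.1),cover,(.617,.007,.085),.044))
print('rail',*fit(pts(z,(.617,.0),.20,.035,.048),rail,(.619,0,.033),0))
C=cloud(z)
print('benchz',np.median(C[(C[...,2]<.02)&(C[...,2]>-.02)][:,2]))
E
```

```text
[-0.82  0.61  1.11  1.74 -0.59  1.17 -2.59]
[-0.47  0.42  0.53  1.72 -0.24  1.07  0.23]
2.6583 [-0.79  0.61  1.11  1.74 -0.59  1.18 -2.57] [ 0.61711251 -0.00896476  0.23975366]
cover [ 6.151e-01  6.600e-03  7.710e-02 -3.000e-04] 0.00043 3035
rail [ 6.182e-01  5.000e-03  3.170e-02 -1.000e-04] 0.00083 11802
benchz -0.0002819912458331686
```

View pics/w_bay.png

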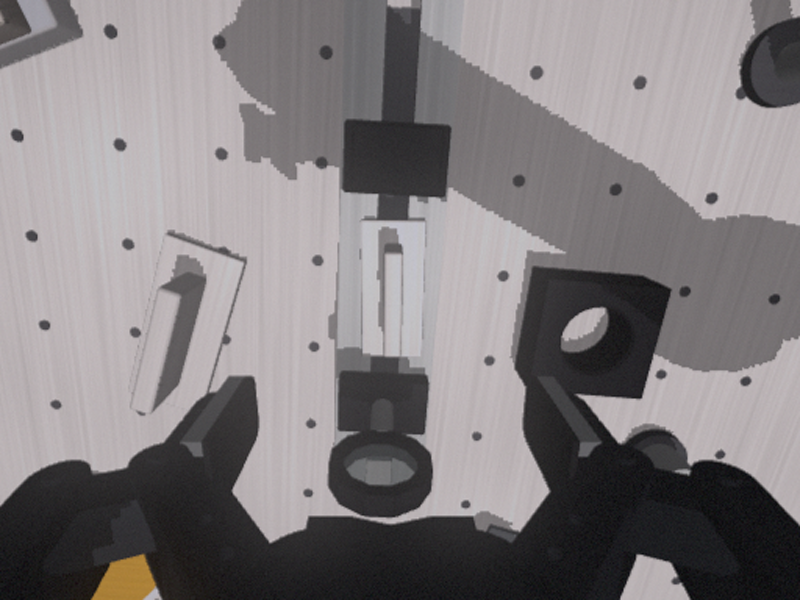

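The wrist view shows the cover at (393,290) between the platform at (397,158) and the ring mount at (383,400), with the well at (590,330). The wrist depth fits are tight, to about 0.5 mm. Next I take the cover.

```bash
python3 - <<'E'
from fit import *
from rig import *
z=load('w_bay');C=cloud(z)
q=(C-[.6182,.005,.044])@Rz(.032)
for n,lo,hi,zl,zh in [('plat',-.14,-.05,.045,.06),('ring',.05,.12,.006,.04)]:
    m=(q[...,1]>lo)&(q[...,1]<hi)&(abs(q[...,0])<.04)&(q[...,2]>zl)&(q[...,2]<zh);P=q[m];print(n,len(P),np.percentile(P,[1,50,99],0).round(4).tolist())
m=(abs(q[...,1])<.16)&(abs(q[...,1])>.115)&(abs(q[...,0])<.05)&(abs(q[...,2])<.005);x=np.sort(q[m][:,0]);print('lips',x[[0,-1]],x[x<0].max(),x[x>0].min(), len(x))
a=.079-np.pi/2
for b in (0,.5,1,-.5): 
    r=inverse_kinematics((.735,-.16,.1),down(a+b));print(b,None if r is None else np.round(r,2))
command_gripper(.05)
movep((.615,.0066,.15),down(a))
print(move_l((.615,.0066,.081),feed=.12,until_force=8))
command_gripper(.0,40)
s=sense();print(s['time_s'],s['finger_gap'],s['gripper_force'],s['position'],s['wrist_force'])
E
```

```text
plat 2539 [[-0.0243, -0.1053, 0.0517], [0.0001, -0.0883, 0.0536], [0.0243, -0.0702, 0.0553]]
ring 1959 [[-0.0324, 0.0658, 0.0068], [0.0001, 0.0812, 0.0155], [0.032, 0.1084, 0.0373]]
lips [-0.03633354  0.03608087] -0.01041881113302052 0.010472987528071406 2762
0 [-0.35  0.91  0.89  1.49 -0.76  1.11 -2.36]
0.5 [-0.29  0.86  0.77  1.49 -0.65  1.06 -1.93]
1 [-0.23  0.82  0.66  1.48 -0.55  1.03 -1.5 ]
-0.5 [ 0.77  1.06 -1.19  1.41  0.99  1.32  2.25]
False
4.7583 0.011309855667296202 39.76254343986511 [0.61551137 0.00650934 0.0817176 ] [-0.57999073 -0.40150206  4.7489037 ]
```

```bash
python3 - <<'E'
from fit import *
from rig import *
a=.079-np.pi/2
move_l((.615,.0066,.24),feed=.25)
s=sense();print(s['finger_gap'],s['wrist_force'])
movep((.735,-.16,.12),down(a+.5))
print(move_l((.735,-.16,.05),feed=.2), move_l((.735,-.16,.0355),feed=.03,until_force=5))
print(sense()['position'])
command_gripper(.05)
move_l((.735,-.16,.15),feed=.25)
# view cover, then look at post
z=wrist('w_cov');print('cover',*fit(pts(z,(.735,-.16),.07,.003,.06),cover,(.735,-.16,.55),0))
for b in (.563-np.pi,.563): 
    r=inverse_kinematics((.435,-.285,.25),down(b));print(b,None if r is None else np.round(r,2))
s=sense();print(s['time_s'])
E
```

```text
0.011631071003807338 [-0.57525385  0.87449242 -0.72404127]
False True
[ 0.73533931 -0.16006672  0.03764548]
cover [ 7.360e-01 -1.598e-01  5.783e-01 -3.000e-04] 0.00041 4852
-2.5785926535897934 [ 1.4   0.46 -1.17  1.86  0.47  1.13  2.19]
0.563 [-0.02  0.24  0.62  1.93 -0.17  1.01 -0.33]
8.5583
```

```bash
python3 - <<'E'
from fit import *
from rig import *
command_gripper(.06)
move_l((.735,-.16,.24),feed=.3)
movep((.44,-.284,.25),down(.563))
z=wrist('w_post')
P=pts(z,(.44,-.28),.09,.06,.2)
print('post',*fit(P,post,(.416,-.299,.563),.05,R45))
f=lambda q:post((P-[q[0],q[1],.05])@Rz(q[2])@R45);print(least_squares(f,[.416,-.299,.563],loss='soft_l1',f_scale=.002).x.round(4))
C=cloud(z);m=(C[...,2]>.004)&(C[...,2]<.0075)&(np.hypot(C[...,0]-.44,C[...,1]+.28)<.12)
s=sense();print(s['time_s'],np.round(s['joint_pos'],2))
E
```

```text
post [ 4.103e-01 -3.007e-01  5.558e-01 -4.000e-04] 0.00029 3274
[ 0.4103 -0.3007  0.5558]
10.8083 [-0.04  0.26  0.64  1.93 -0.18  1.02 -0.33]
```

View pics/w_post.png

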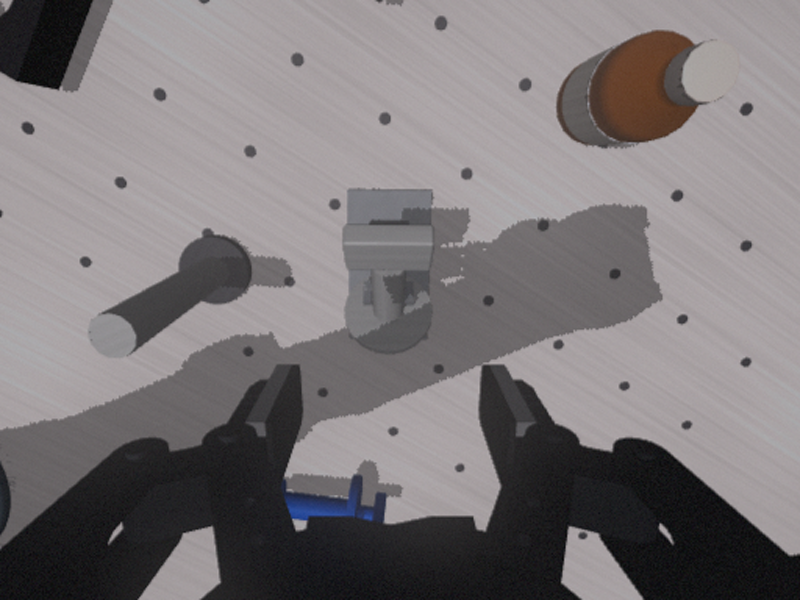

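The post's wing is at (388,245) and its collar at (388,330), and the wrist fit is good to 0.3 mm. The beam post at (115,335) and the bottle at (650,85) are clear. Next I grasp at 40 mm along the shank.

```bash
python3 - <<'E'
from fit import *
from rig import *
y=.5558;g=np.array([.4103+.0283*np.cos(y),-.3007+.0283*np.sin(y),.0843])
movep(g+[0,0,.07],down(y))
print(move_l(g,feed=.12,until_force=8))
command_gripper(.0,80)
s=sense();print(s['time_s'],s['finger_gap'],s['gripper_force'],s['position'],s['wrist_force'])
print(move_l(g+[0,0,.14],feed=.2))
s=sense();print(s['time_s'],s['finger_gap'],s['wrist_force'],np.round(s['joint_pos'],2))
z=wrist('w_held')
# post in tool frame
R=np.array(s['tcp_rot']);C=cloud(z);q=(C-s['position'])@R
m=(abs(q[...,0]-.03)<.08)&(abs(q[...,1])<.045)&(q[...,2]>-.03)&(q[...,2]<.08)
P=q[m]
# nominal in tool: origin = grasp point(0,0,.006) - .04*axis
B=Rd.T@R45
def f(v):
    M=cv2.Rodrigues(np.array(v[3:]))[0]@B
    return np.clip(post((P-v[:3])@M),-.02,.02)
v0=np.r_[np.array([0,0,.006])-.04*B[:,2],0,0,0]
r=least_squares(f,v0,loss='soft_l1',f_scale=.002,x_scale=[.01]*3+[.1]*3);print(len(P),v0.round(4),r.x.round(4),np.median(abs(f(r.x))))
T=cv2.Rodrigues(np.array([0,-np.pi/4,0]))[0]
for a in (60,75,90,-60,-90):
    k=inverse_kinematics((.459,.036,.2),Rz(np.radians(a))@T@Rd);print(a,None if k is None else np.round(k,2))
E
```

```text
False
12.45 0.019962894039800488 77.90016174316406 [ 0.43474825 -0.28589779  0.08514141] [-1.682718    1.42132656  4.97200677]
False
13.3 0.01986292441785485 [ 0.10274524  0.44350103 -4.14629761] [-0.03  0.28  0.65  1.97 -0.21  0.96 -0.3 ]
15481 [-0.0283  0.      0.0343  0.      0.      0.    ] [-0.0502 -0.0013  0.0104  0.001  -0.402   0.0306] 0.0023812925889833796
60 [ 1.1   0.35 -0.97  2.28 -0.92  0.57  0.44]
75 [ 0.47  0.29 -0.24  2.2  -0.97  0.92  0.7 ]
90 [ 0.06  0.35  0.23  2.12 -0.92  1.18  0.88]
-60 [ 0.33  0.51 -1.17  2.21  1.21  1.45  2.14]
-90 [ 0.3   0.7  -1.18  2.    1.    1.76  1.83]
```

```bash
cat >> fit.py <<'E'
B0=Rd.T@R45
def inhand(z,s,V0=None):
    R=np.array(s['tcp_rot']);C=cloud(z);q=(C-s['position'])@R
    m=(q[...,0]<.09)&(q[...,0]>-.07)&(abs(q[...,0])>.014)&(abs(q[...,1])<.036)&(q[...,2]>-.05)&(q[...,2]<.08)&(z['d']>0)
    P=q[m];f=lambda v:np.clip(post((P-v[:3])@(cv2.Rodrigues(np.array(v[3:]))[0]@B0)),-.02,.02)
    v0=np.r_[np.array([0,0,.006])-.04*B0[:,2],0,0,0]
    r=least_squares(f,v0,loss='soft_l1',f_scale=.002,x_scale=[.01]*3+[.1]*3);return r.x,len(P),np.median(abs(f(r.x)))
E
python3 - <<'E'
from fit import *
from rig import *
z=load('w_held');print(*inhand(z,sense()))
E
```

```text
[-0.03296272  0.00054254  0.03684191 -0.10533709 -0.06764675  0.08230938] 14103 0.0004889148585072792
```

View pics/w_held.png

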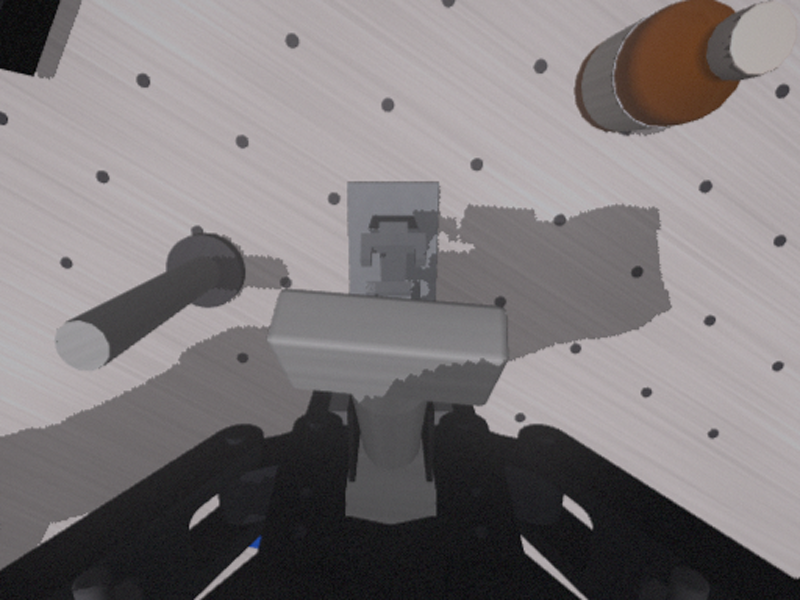

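The post is held, with the wing at (388,345), spun about 7° and pitched about 4° in the hand. I account for both when standing it in the well.

```bash
python3 - <<'E'
from fit import *
from rig import *
wsdf=lambda p:np.maximum(box(p,[-.045,-.045,0],[.045,.045,.04]),.0265-np.hypot(p[:,0],p[:,1]))
w,e,n=fit(pts(load('w_bay'),(.459,.036),.07,.02,.05),wsdf,(.459,.036,0),0);print('well',w,e,n)
w2,e,n=fit(pts(load('w_bay'),w[:2],.07,.036,.046),lambda p:np.maximum(abs(p[:,2]-.04),.0265-np.hypot(p[:,0],p[:,1])),(w[0],w[1],0),0);print('hole',w2)
s=sense();v,_,_=inhand(load('w_held'),s)
M=cv2.Rodrigues(v[3:])[0]@B0
R=Rz(np.pi/2)@M.T
def tcp(z): return np.array([w[0],w[1],z])-R@v[:3]
print('tool z',R[:,2].round(3))
movep(tcp(.13),R)
move_l(tcp(.085),feed=.15)
s=sense();print(s['time_s'],(s['position']-tcp(.085)).round(4),np.round(s['joint_pos'],2))
np.savez('inhand.npz',v=v,R=R,w=w)
p,d=camera('scene');q=np.array([.46,.036,.1]);u,vv=proj(dict(camera_params('scene')),q)
c=p[int(vv)-60:int(vv)+60,int(u)-80:int(u)+80,::-1];cv2.imwrite('pics/s_well.png',cv2.resize(c,(800,600),interpolation=cv2.INTER_CUBIC))
z=wrist('w_held2');print(*inhand(z,s))
E
```

```text
well [ 4.584e-01  3.440e-02  3.800e-03 -4.000e-04] 0.00036 4922
hole [ 0.4587  0.0336 -0.033  -0.0005]
tool z [-0.108  0.746 -0.657]
15.025 [ 0.0002 -0.0002  0.0002] [ 0.14  0.53  0.18  2.08 -0.91  1.22  1.07]
[-0.03353831  0.00107757  0.03678573 -0.11090904 -0.06878443  0.08390181] 13867 0.0004725001910493645
```

View pics/s_well.png

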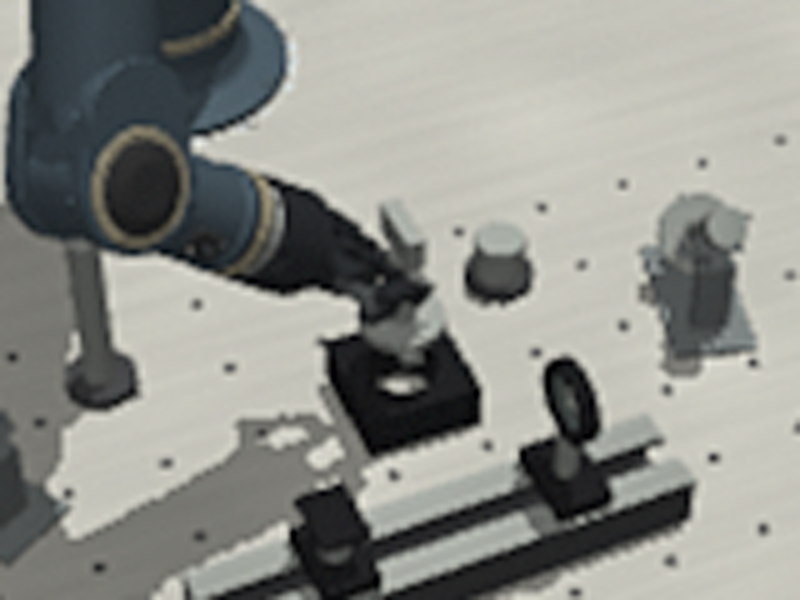

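The post is upright over the well: wing at (403,235), collar at (405,320), hole at (403,385). Lowering and releasing.

```bash
python3 - <<'E'
from fit import *
from rig import *
k=np.load('inhand.npz');v,R,w=k['v'],k['R'],k['w']
def tcp(z): return np.array([w[0],w[1],z])-R@v[:3]
print(move_l(tcp(.050),feed=.1,until_force=8),end=' ')
print(move_l(tcp(.0395),feed=.03,until_force=6))
s=sense();print(s['time_s'],s['position']+R@v[:3],s['wrist_force'])
command_gripper(.045)
sleep(.3)
s=sense();print(s['wrist_force'],s['finger_gap'],s['gripper_force'])
move_l(s['position']-R[:,2]*.10,feed=.2)
zz=[]
for n in('top','scene'):
    p,d=camera(n);np.savez(n+'1.npz',p=p,d=d,**camera_params(n))
    P=pts(load(n+'1'),w[:2],.04,.05,.2);print(n,*fit(P,post,(w[0],w[1],np.pi/2),.04))
for b in (0,np.pi):
    r=inverse_kinematics((w[0],w[1],.25),down(b));print(b,np.round(r,2))
for b in (-np.pi/2,np.pi/2,np.pi,0):
    r=inverse_kinematics((.618,.005,.25),down(b));print(b,np.round(r,2))
print(sense()['time_s'])
E
```

```text
False True
15.9917 [0.45875911 0.03414665 0.04055393] [ 0.0850604  -2.0276247   4.75826305]
[-0.29242721  0.25957184 -0.4014142 ] 0.044812231426066204 0.0
top [0.4593 0.0334 1.5253 0.0029] 0.00076 228
scene [0.4614 0.0338 1.601  0.0018] 0.00102 166
0 [-0.35  0.12  0.2   2.04 -0.03  0.99 -1.71]
3.141592653589793 [-0.23  0.12  0.07  2.03 -0.01  0.99  1.42]
-1.5707963267948966 [ 0.69  0.66 -1.18  1.64  0.63  1.28  2.54]
1.5707963267948966 [-0.36  0.39  0.38  1.7  -0.16  1.08  0.07]
3.141592653589793 [-0.15  0.38  0.09  1.69 -0.04  1.08  1.53]
0 [-0.54  0.43  0.64  1.71 -0.28  1.09 -1.39]
17.4083
```

The post stands in the well, released. Next I look from above and regrasp by the wing.

```bash
python3 - <<'E'
from fit import *
from rig import *
s=sense();move_l(s['position']+[0,-.03,.08],feed=.3)
command_gripper(.045)
movep((.459,.034,.26),down(np.pi))
s=sense();z=wrist('w_well')
q,e,n=fit(pts(z,(.459,.034),.045,.05,.2),post,(.459,.034,1.56),.04);print(q,e,n,np.round(s['joint_pos'],2))
a=q[2]+np.pi/2
movep((q[0],q[1],.19),down(a))
print(move_l((q[0],q[1],.04+.089),feed=.1,until_force=8))
command_gripper(0,80)
s=sense();print(s['time_s'],s['finger_gap'],s['gripper_force'],s['position'],s['wrist_force'],np.round(s['joint_pos'],2))
np.savez('g2.npz',q=q,a=a,tcp=s['position'])
E
```

```text
[ 4.5920e-01  3.3600e-02  1.5877e+00 -3.0000e-04] 0.00036 1092 [-0.19  0.11  0.03  2.02 -0.    1.01  1.41]
False
20.375 0.01776798704013077 78.14428567886353 [0.45982269 0.03363397 0.13019451] [-1.78871058  0.6070497   6.60613975] [-0.18  0.29  0.02  2.15 -0.01  0.7   1.43]
```

The gap of 17.8 mm is too wide for a 14 mm wing, so I look before lifting.

```bash
python3 - <<'E'
from fit import *
from rig import *
z=wrist('w_grip2')
p=z['p'];c1=cv2.resize(p[150:330,130:370,::-1],(400,300),interpolation=cv2.INTER_CUBIC)
s,d=camera('scene');np.savez('scene2.npz',p=s,d=d,**camera_params('scene'));u,v=map(int,proj(load('scene2'),[.459,.034,.1]));c2=cv2.resize(s[v-36:v+36,u-48:u+48,::-1],(400,300),interpolation=cv2.INTER_CUBIC)
zz=load('w_well');c3=cv2.resize(zz['p'][100:280,130:370,::-1],(400,300),interpolation=cv2.INTER_CUBIC)
cv2.imwrite('pics/m.png',np.vstack([np.hstack([c1,c2]),np.hstack([c3,c3*0])]))
E
```

```text
(no output)
```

View pics/m.png

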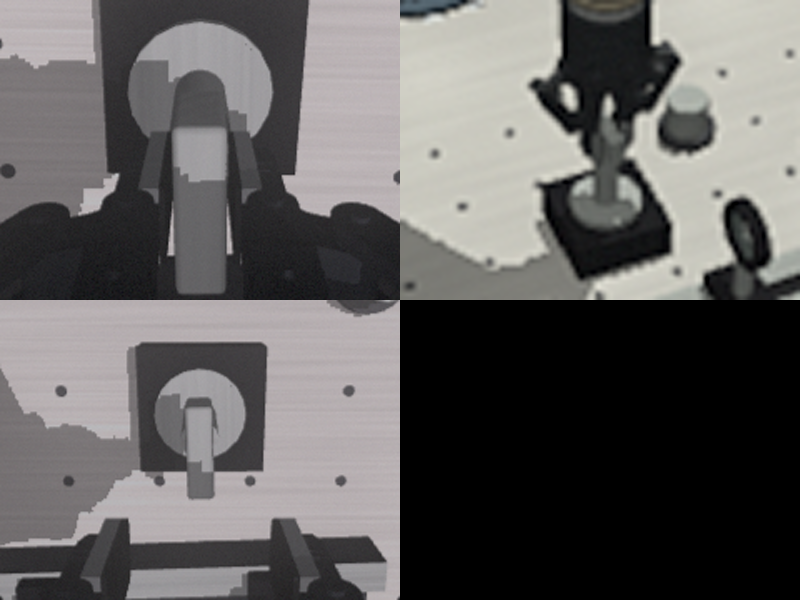

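The tips are on the shank: I subtracted the 6 mm grasp-point offset where it should be added. I regrasp 12 mm higher.

```bash
python3 - <<'E'
from fit import *
from rig import *
k=np.load('g2.npz');q,a=k['q'],float(k['a'])
command_gripper(.045)
move_l((q[0],q[1],.19),feed=.2)
z=wrist('w_well2')
q,e,n=fit(pts(z,(.459,.034),.045,.05,.2),post,q[:3],.04);print(q,e,n)
a=q[2]+np.pi/2
movep((q[0],q[1],.17),down(a))
print(move_l((q[0],q[1],.04+.1005),feed=.1,until_force=8))
command_gripper(0,80)
s=sense();print(s['time_s'],s['finger_gap'],s['gripper_force'],s['position'],s['wrist_force'])
np.savez('g2.npz',q=q,a=a,tcp=s['position'])
E
```

```text
[ 4.592e-01  3.370e-02  1.599e+00 -3.000e-04] 0.02 4427
False
22.4417 0.012268487719983573 78.92123579978943 [0.45988263 0.03364425 0.14138893] [-0.25920763  0.1223379   5.524557  ]
```

```bash
python3 - <<'E'
from fit import *
from rig import *
k=np.load('g2.npz')
x,y,_=k['tcp'];move_l((x,y,.26),feed=.25)
b=np.pi/2+.032;X,Y=.6182,.005
movep((X,Y,.23),down(b))
move_l((X,Y,.195),feed=.1)
s=sense();e=s['position']-np.array([X,Y,.195]);print(s['time_s'],e.round(4),np.round(s['joint_pos'],2),s['finger_gap'])
z=wrist('w_ins');print('rail',*fit(pts(z,(.618,.0),.20,.035,.048),rail,(.6182,.005,.032),0))
X-=e[0];Y-=e[1]
print(move_l((X,Y,.158),feed=.08,until_force=8),sense()['position'])
print(move_l((X,Y,.1435),feed=.04,until_force=8))
s=sense();print(s['time_s'],s['position'],s['wrist_force'],s['finger_gap'])
np.savez('ins.npz',X=X,Y=Y,b=b)
E
```

```text
24.8167 [-0.     -0.      0.0001] [-0.26  0.44  0.24  1.75 -0.12  0.97  0.07] 0.012433570995248534
rail [ 6.178e-01  3.600e-03  3.370e-02 -1.000e-04] 0.00156 14331
False [0.61828253 0.00496861 0.1576578 ]
True
25.85 [0.61874117 0.00509749 0.14547498] [1.15938588 0.17286095 4.57258025] 0.012398254578935394
```

The collar is on the rail at z ≈ 44 mm. Now the quarter turn.

```bash
python3 - <<'E'
from fit import *
from rig import *
k=np.load('ins.npz');X,Y,b=float(k['X']),float(k['Y']),float(k['b'])
sleep(.3)
move_l((X,Y,.1462),feed=.03)
for i in range(1,7):
    movep((X,Y,.1462),down(b+i*np.pi/12)); s=sense(); print(np.round(s['wrist_force'],1),np.round(s['ft_torque'],2),s['finger_gap'].round(4))
print(s['time_s'],s['position'],np.round(s['joint_pos'],2))
print(move_l((X,Y,.1445),feed=.02,until_force=5))
print(sense()['position'])
command_gripper(.045);sleep(.2)
move_l((X,Y,.25),feed=.15)
s=sense();print(s['time_s'],s['wrist_force'])
z=wrist('w_fin');P=pts(z,(.618,.005),.045,.046,.2);P=P[P[:,2]<.15]
print('post',*fit(P,post,(.618,.005,.032+np.pi/2),.044))
p,d=camera('top');np.savez('top3.npz',p=p,d=d,**camera_params('top'))
print('cover',*fit(pts(load('top3'),(.735,-.16),.07,.003,.06),cover,(.735,-.16,.58),0))
E
```

```text
Traceback (most recent call last):
AttributeError: 'float' object has no attribute 'round'
```

```bash
python3 - <<'E'
from fit import *
from rig import *
k=np.load('ins.npz');X,Y,b=float(k['X']),float(k['Y']),float(k['b'])
for i in range(2,7):
    movep((X,Y,.1462),down(b+i*np.pi/12)); s=sense(); print(np.round(s['wrist_force'],1),np.round(s['ft_torque'],2),round(s['finger_gap'],4))
print(s['time_s'],s['position'],np.round(s['joint_pos'],2))
print(move_l((X,Y,.1445),feed=.02,until_force=5))
print(sense()['position'])
command_gripper(.045);sleep(.2)
move_l((X,Y,.25),feed=.15)
s=sense();print(s['time_s'],s['wrist_force'])
z=wrist('w_fin');P=pts(z,(.618,.005),.045,.046,.2);P=P[P[:,2]<.15]
print('post',*fit(P,post,(.618,.005,.032+np.pi/2),.044))
p,d=camera('top');np.savez('top3.npz',p=p,d=d,**camera_params('top'))
print('cover',*fit(pts(load('top3'),(.735,-.16),.07,.003,.06),cover,(.735,-.16,.58),0))
E
```

```text
[ 0.5 -0.3 -3.8] [ 0.01 -0.03 -0.03] 0.0127
[-0.1  0.1 -3.5] [-0.04 -0.08  0.02] 0.0127
[-0.5 -1.3 -2.8] [0.02 0.   0.04] 0.0121
[-0.2 -0.3 -3.4] [ 0.02 -0.05  0.  ] 0.0125
[-0.3  0.3 -3.1] [-0.07 -0.05  0.04] 0.0125
28.4 [0.61820797 0.00485844 0.14614492] [ 0.04  0.49 -0.15  1.78  0.09  0.88  1.44]
False
[0.61857023 0.00486642 0.14548864]
30.1167 [-0.25537673  0.19475513  0.41529874]
post [ 6.1820e-01  4.9000e-03  1.6017e+00 -3.0000e-04] 0.00041 2992
cover [ 0.7386 -0.1668  0.6283  0.0021] 0.00227 535
```

View pics/w_fin.png

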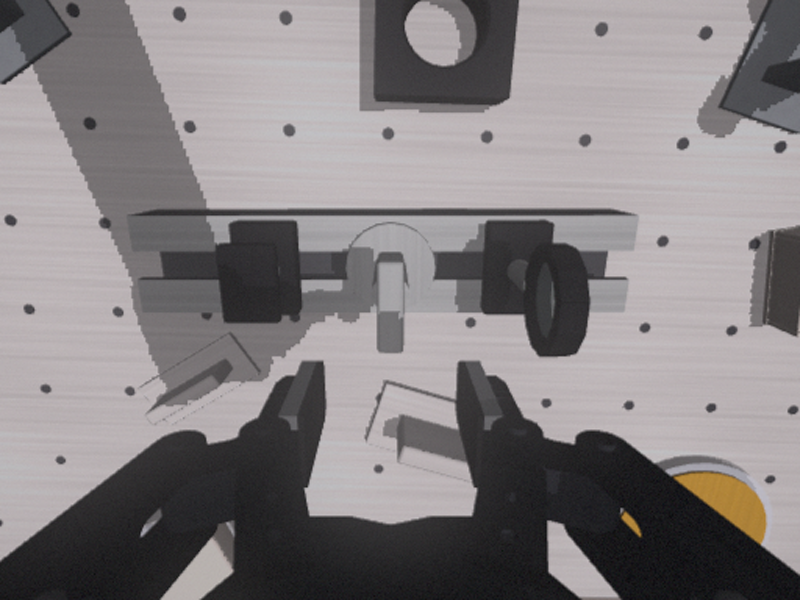

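The post stands in the bay with its collar at (390,265) and its wing at (390,305), square across the slot. The cover lies flat on the bench at (200,380). The post fit matches the target to under 1 mm, with the yaw within 2 mrad. Handing in.

```bash
python3 -c "
from rig import *
print(finish_job())"
```

```text
the job is handed in; nothing more can be done
None
```

The hammer-foot post is locked square across the slot at the middle of the bay, the cover is flat on the bench, and the job was handed in at about 30 s of robot time; the hand-in returned no verdict.

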